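Lock the pot stand's sliding fence

ROBOT

A 7-joint arm with a two-finger parallel gripper is mounted at the origin on the work surface. World frame = base frame: x ahead of the robot, y to its left, z up, the work surface at z = 0. Lengths are in m, angles in rad, forces in N, time in s.
With the tool pointing down it reaches from about 0.35 to 0.9 m from the base axis. Payload 7.2 kg.
Tool frame: the origin (TCP) lies midway between the tips of the shut fingers; the grasp point (between the pads) lies 19 mm behind it (bot.grip_depth is the distance from the TCP to the grasp point, in m); z points along the fingers, x is the direction in which the jaws open and shut, and the axes are right-handed (so a half turn about z gives the same grasp; the last joint's range is limited). The gripper opens to 85 mm and grips with 20 to 120 N. Pads are 22 mm wide; open, the fingers measure 114 mm over their backs; the gripper's body (76 mm by 85 mm) begins 54 mm behind the grasp point. The pads swing forward as they close: fully open they stand 13 mm farther back than shut.
Start: joints at [-1.245, 0.411, -0.013, 1.596, 0.006, 1.134, -0.082], TCP at [0.24, 0.577, 0.201] pointing down, gripper open.
Joint ranges: [-2.95, 2.95], [-0.29, 1.99], [-1.47, 1.44], [0.14, 2.54], [-1.03, 4.17], [0.13, 1.85], [-2.86, 2.86]. Speed limits (rad/s): [2.39, 2.39, 3.01, 3.01, 3.14, 3.14, 3.14].

INTERFACE

Orientations are given as a unit quaternion [x, y, z, w].
In Python, from station import sensors, optics, bot gives the robot as it stands.
- The arm moves only by the tool step_arm, never from a script. Its argument "deltas" is a list of rows, each a list of 3 entries, a list of its own where there are three numbers: the shift along the tool's x, y, z in units of 400 mm (1.0 is 400 mm), then the turn, a rotation vector about the tool's x, y, z in units of pi/2 rad (1.0 is pi/2 rad), then the gripper's target within -1 to 1 (fully open at 1, half-way at 0, shut at -1). In form: [[[tx, ty, tz], [wx, wy, wz], claw], ...]. A call has 1 to 20 rows; each row shifts and turns the pose as measured when the row begins, along the tool's axes as they then stand; what a row does not reach is not made up. A row lasts 1/8 s, in which the tool goes at most 62.5 mm and 10.7 degrees, less where a joint would pass 70% of its speed; a pose out of reach is approached as far as the arm can. A call with a number of a shift or a turn outside -1 to 1 is refused whole. A call with a gripper value outside its range is refused whole. The fingers move at their own pace and stop on an object; "force" is the grip in N (left out, the last holds). Time passes only in rows, so rows that do not move let the fingers close. It gives the time, the measured TCP pose, the force and the opening at its end, in the units of the state.
- sensors.state(): the state, without advancing time (a new reading comes with each control period).
- optics.camera(name): name is "side" or "top"; returns (picture, depth): 384x512x3 uint8, red, green, blue; 384x512 float32, m along the optical axis (not along the pixel's ray), 0 where there is no reading.
- optics.camera_info(name): a dict with "K" (3x3 intrinsics, pixels), "origin" and "rotation" of the camera in the world. Camera axes: x right, y down, z forward; pixel columns grow to the right and rows downward; lengths in m; the calibration is good to about 2 mm. A picture is of the moment at which its call begins. camera_info takes no time and is no camera call.
- bot.close_job(): hands the job in, once; it reports no verdict.
The state is a dict: "time_s": time; "joint_pos": joint angles; "joint_velocities": joint speeds; "joint_efforts": joint torques, N m; "tool_pos": TCP position; "eef_rot": TCP orientation; "contact_force": force on the tool from outside, world axes, zero at the start; "moment": the same for the moment, N m; "finger_gap": finger opening in m.
Only numpy, scipy, OpenCV 4.12 (cv2) and the standard library are available. Lean on these libraries where they do the work, as an engineer would, in place of code of your own. Each camera call takes 0.05 s, during which the arm holds its last target.

TASK

Secure the squat clay pot on its wooden drawing stand: slide that stand's fence along the rail until its cork pad is up against the pot, then flip the fence's cam lever right over to the side away from the robot so that it lies down level and locks the fence. Leave the pot upright on its stand, do not carry it, and leave the other, empty stand and its lever alone.

Things in the scene. Friction and masses are not known exactly. Their poses are not given: they have to be found in the camera images.
- stand_pivot (a point): Lever pivot on the pot stand's sliding fence, 62 mm above the table; moves with the fence only. x: level, along the rail to the pot; z up. The fence slides along +x (2 N friction). From here: cork pad face, 92 wide, 74 mm high, at x=+30; push plate, 64 wide, 26 to 72 mm above the table, has its back at x=-75: push there. Rail behind it 24 wide, top 38 mm. Lever swings in plane x=0. Stand fixed.
- stand_cam (a joint): Cam lever of that stand, rad about x of stand_pivot. 85 mm from pivot to tip; black grip 18 x 14 mm over its outer 46 mm. 0: open, leaning 25 deg from upright to +y (robot's side); 0.44: upright; 2.0: locked, level towards -y (away from robot). Starts at 0 to 0.3, stays where left (0.25 N m friction). From about 1.85 its cam grips the rail and it gets stiff: press it down level.
- pot_center (a point): Centre, half-way up, of the squat clay pot, loose on its stand (base 18 mm thick): 78 mm high, foot 60 mm, belly 90 mm across at 28 to 40 mm above its foot, mouth 74 mm, 0.25 to 0.5 kg. At first it stands 2 to 20 mm short of the stand's fixed end stop, and 20 to 60 mm from the fence's pad. Pushed by the pad, it slides to the stop.
- spare_tip (a point): Tip of the lever on the other stand, 300 mm long, of the same make but empty, its lever also open. A bystander: leave it alone.

How it is judged:
On the way:
1. the fence is slid up to the pot with the lever still open (x of pot_center in the frame of stand_pivot below 0.087 m and value of joint stand_cam below 1.2 rad), for 0.1 s.
At the end, for the whole second after the job is handed in: Pad within 12 mm of the pot's belly; the stand's lever within about 11 degrees of its full level throw (joint above 1.8); pot upright within 10 degrees on the stand's base, within 40 mm of where it started; the empty stand's lever tip within 15 mm of where it was (x of pot_center in the frame of stand_pivot below 0.087 m and value of joint stand_cam above 1.8 rad and angle between pot_center's own z axis and vertical below 0.17 rad and height (world z) of pot_center between 0.05 and 0.065 m and distance of pot_center from where it was at the start of the episode below 0.04 m and distance of spare_tip from where it was at the start of the episode below 0.015 m); the robot touches nothing.
It fails at once if the empty stand's lever or fence is moved (lever tip by more than 15 mm) (distance of spare_tip from where it was at the start of the episode above 0.015 m).
It fails at once if the pot is tipped by more than 25 degrees or carried off (60 mm or more) (angle between pot_center's own z axis and vertical above 0.436 rad or distance of pot_center from where it was at the start of the episode above 0.06 m).
It also fails if it takes over 40 s, if anything falls off the work surface, if the arm or the gripper's body presses on something with over 40 N, if the wrist force passes 120 N, or if a joint passes its speed limit or range.

## Working session

There is one attempt and no reset: what is moved stays moved. The work goes in short steps, Python scripts to look and compute and a tool call to move; the robot and the scene stay as the last step left them, time stands still between calls to the robot, and variables do not carry over. Pictures are saved under pics/ and viewed, and the job is handed in when it is done.

Besides the shell and the picture viewer there is one more tool, called after "Emit:" by a JSON object that holds its "api" and its "payload". step_arm: Moves the arm, as the interface text tells. Shifts and turns lie within -1 to 1; 1 stands for 400 mm of shift or pi/2 rad of turn. Its arguments: {"type":"object","properties":{"deltas":{"type":"array","items":{"type":"array"}},"force":{"type":"number"}},"required":["deltas"]}

```bash
mkdir -p pics; ls
python3 - <<'E'
from station import sensors, optics, bot
import cv2,numpy as np,pickle
s=sensors.state();print(s)
for n in("side","top"):
    p,d=optics.camera(n);i=optics.camera_info(n);print(n,i)
    cv2.imwrite(f"pics/{n}0.png",p[:,:,::-1]);pickle.dump((p,d,i),open(f"{n}0.pkl","wb"))
E
```

```text
pics
{'time_s': 0.0, 'joint_pos': array([-1.24520814,  0.41187861, -0.01273013,  1.59706617,  0.00559906,
        1.13427851, -0.082161  ]), 'joint_velocities': array([ 0.00043418,  0.00134255,  0.00027827, -0.00035036,  0.00092268,
        0.00093   ,  0.00111594]), 'joint_efforts': array([ 2.41679059e-03, -6.00624347e+01,  6.83066659e-01, -2.99384755e+01,
        1.36994428e-02,  1.08467144e-02, -3.75198283e-05]), 'tool_pos': array([0.23962702, 0.57664448, 0.20005721]), 'eef_rot': array([ 8.31749569e-01,  5.55150447e-01, -6.32732691e-04,  4.85474938e-04]), 'contact_force': array([-0.26379008,  0.26682428, -0.51279027]), 'moment': array([ 0.01592427,  0.00935462, -0.03841369]), 'finger_gap': 0.08521204846339327}
side {'K': array([[391.76860463,   0.        , 257.88848568],
       [  0.        , 391.76860463, 193.69681297],
       [  0.        ,   0.        ,   1.        ]]), 'origin': array([ 0.4373006 , -0.57234249,  0.74033837]), 'rotation': array([ 0.92444941, -0.02070349,  0.01462423, -0.38046128])}
top {'K': array([[380.19658041,   0.        , 255.77970302],
       [  0.        , 380.19658041, 191.58131349],
       [  0.        ,   0.        ,   1.        ]]), 'origin': array([0.35688555, 0.00721158, 1.04821259]), 'rotation': array([ 0.70999258, -0.69957041,  0.0613779 , -0.05238828])}
```

View pics/side0.png

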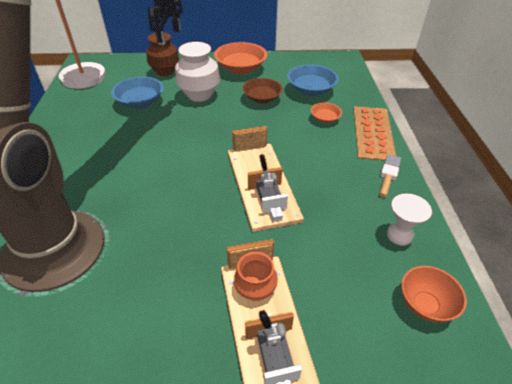

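View pics/top0.png

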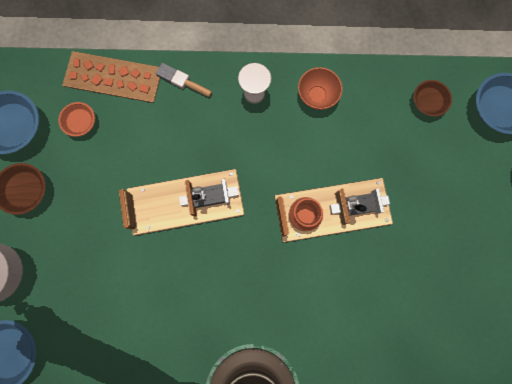

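The top view shows the pot stand on the right, with the pot at about (307,213), its fence at (345,207) and its white push plate near (381,203). The empty stand is on the left, around (183,203). Next I'll zoom in and measure.

```bash
cat > h.py <<'E'
import numpy as np,cv2,pickle
from scipy.spatial.transform import Rotation as R
def ray(i,u,v):
    K=i["K"];d=np.array([(u-K[0,2])/K[0,0],(v-K[1,2])/K[1,1],1.]);r=np.array(i["rotation"])
    return np.array(i["origin"]),R.from_quat(r).apply(d)
def onz(i,u,v,z):
    o,d=ray(i,u,v);return o+d*(z-o[2])/d[2]
def cloud(p,d,i):
    K=i["K"];v,u=np.indices(d.shape);c=np.stack([(u-K[0,2])/K[0,0]*d,(v-K[1,2])/K[1,1]*d,d],-1)
    return R.from_quat(i["rotation"]).apply(c.reshape(-1,3)).reshape(c.shape)+i["origin"]
E
python3 - <<'E'
from h import *
for n,(a,b,c,e) in {"top":(265,400,165,255),"side":(205,335,225,384)}.items():
    p,d,i=pickle.load(open(n+"0.pkl","rb"))
    f=5 if n=="top" else 3.7
    cv2.imwrite(f"pics/{n}z.png",cv2.resize(p[c:e,a:b,::-1],None,fx=f,fy=f,interpolation=cv2.INTER_CUBIC))
    w=cloud(p,d,i)
    if n=="top":
        for v in range(180,245,3): print(v,' '.join('%3d'%(w[v,u,2]*1000) for u in range(272,400,4)))
E
```

```text
180   0  -2   0   0  -1  -3  -3   0   0  -2  -2   0   2  -4   1  -3  -2   1  -1   3  -1  -1   3  -3  20  18  16  17   2  -1  -2  -1
183   0   0  -1  -3   0  -2   0   0   2  -1  -1  -1  -2   0   0   0   1  -1  -3  15  15  16  16  20  19  16  14  15  -2  -4   1   0
186  -2  -2   0   0  -2   1   4   1   0   0   0  -4  -2   0   0  14  14  16  18  17  18  20  15  14  16  21  18  16   3   0   0   0
189   1   0  -1  -1   0   0   0  -1   0   0  12  15  18  17  18  17  15  73  17  18  19  17  21  16  18  16  73  17  20   0   3   0
192  -1   0   0   0   0  18  15  15  16  19  15  16  17  17  16  16  41  72  18  18  18  17  19  19  18  42  70  17  17  -3  -1   0
195  -1  18  18  18  19  18  20  19  18  20  17  14  16  17  16  18  34  73  69  15  20  14  54  50  51  49  63  20  20  -1  -1   1
198   1  19  83  17  16  20  19  59  65  95  20  18  15  18  15  17  27  69  76  74  74  74  53  50  47  50  61  76  36  -3  -3   3
201   1  45  83  17  19  18  60  94  89  87  90  95  15  19  16  17  24  63  75  70  70  74  49  48  46  47  55  72  37  38  -1   0
204   0  24  84  20  15  60  97  82  28  29 
[... 1105 characters left out ...]
 19  15   0   0  -1   0  -1   2  -2   1
231  -1   0   5  86  79  20  19  17  17  14  17  19  18  17  21  14  16  19  15  -1   4  -1  -1   1  -1   4   4   1   0  -1   1   0
234  -1  -1   0  86  18  16  19  17  19  16  19  17  18  15  12   0  -1   1  -1   0   0 1048   0  -2   0  -3   0   0   3   2  -3   0
237   1  -3  -2  17  18  18  21  19  18  15  -1  -2   5  -1   0   0  -1   1  -1  -1  -1   0  -3   1   1   0   0   2   0  -2   0   1
240   3  -1   0  18  18  16   0  -2   0   2   0   1  -2  -2   1  -1   3  -2   0   0   0   0   0   1   1   0   0  -1  -1   0   0   0
243   1  -1  -1   0   2   0  -1   0  -2   1  -1   2   3   0   3  -2  -4  -1   0  -4   0   0   1   0  -3   0   0   1   0   0   1   0
```

View pics/topz.png

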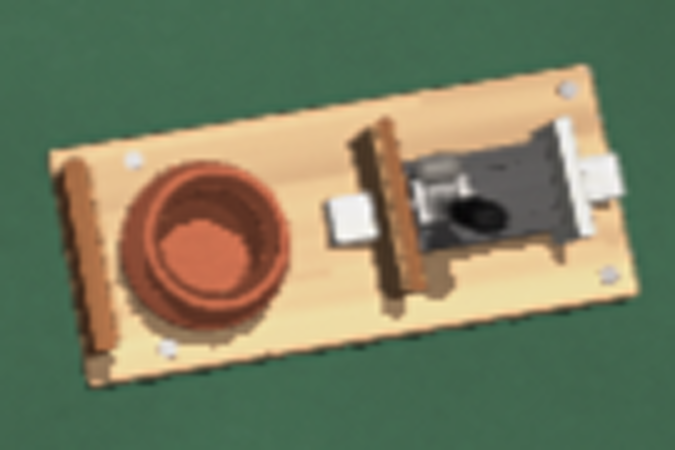

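View pics/sidez.png

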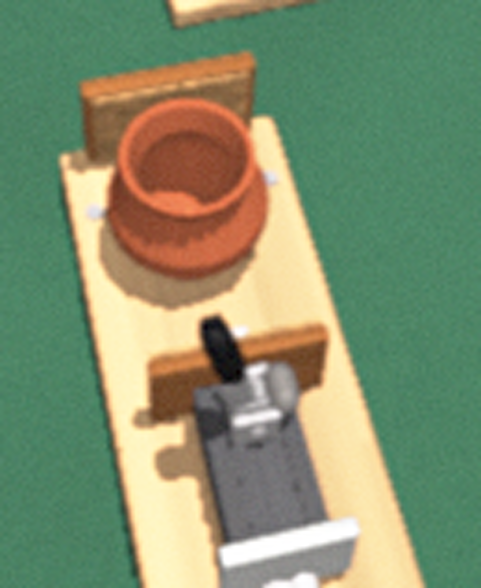

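Run:
```python
from h import *
p,d,i=pickle.load(open("top0.pkl","rb"))
q=lambda x,y:(265+(x+.5)/5-.5,165+(y+.5)/5-.5)
P=[onz(i,*q(*c),.018) for c in [(50,152),(590,66),(638,295),(88,385)]]
for x in P: print(x.round(4))
ax=(P[0]-P[1])+(P[3]-P[2]);ax[2]=0;print(np.linalg.norm(ax)/2);ax/=np.linalg.norm(ax)
ay=np.cross([0,0,1],ax);print("ax",ax,"ay",ay, "yaw",np.degrees(np.arctan2(ax[1],ax[0])))
c=np.mean(P,0);print("c",c)
w=cloud(p,d,i)
L=np.stack([(w-c)@ax,(w-c)@ay,w[...,2]],-1)
S=np.zeros(d.shape,bool);S[175:245,268:396]=1; S&=d>0
def st(n,m):
    X=L[m&S];print(n,len(X),X.min(0).round(4),np.percentile(X,5,0).round(4),np.median(X,0).round(4),np.percentile(X,95,0).round(4),X.max(0).round(4))
z=L[...,2];x=L[...,0];y=L[...,1]
U=np.indices(d.shape)[1]
st("stop",(z>.076)&(U<287)); 
rim=(z>.085)&(z<.1)&(U>287)&(U<328);st("rim",rim)
st("fencetop",(z>.066)&(z<.079)&(U>336)&(U<352))
st("plate",(z>.062)&(U>374));st("lever",(z>.09)&(U>340))
st("tip",(z>.13)&(U>340));st("railend",(z>.03)&(z<.045)&(U>384))
(cx,cy),r=cv2.minEnclosingCircle(L[rim&S][:,:2].astype(np.float32));print(cx,cy,r)
m=cv2.inRange(p,(0,0,0),(60,60,60))>0;st("blk",m&(z>.1))
for nm,pt in dict(plate=(374-0,0)).items():pass
```

```text
[ 0.5157 -0.0565  0.018 ]
[ 0.5687 -0.3561  0.018 ]
[ 0.442  -0.3773  0.018 ]
[ 0.3892 -0.0777  0.018 ]
0.30422494208131284
ax [-0.17395346  0.98475387  0.        ] ay [-0.98475387 -0.17395346  0.        ] yaw 100.01776164349853
c [ 0.47889109 -0.216924    0.018     ]
stop 213 [ 0.1376 -0.0502  0.0769] [ 0.139  -0.0449  0.0793] [ 0.1462 -0.004   0.0833] [0.1526 0.041  0.0863] [0.1532 0.0479 0.0897]
rim 262 [ 0.0475 -0.0333  0.085 ] [ 0.0507 -0.0299  0.0859] [0.0761 0.0004 0.0943] [0.1155 0.0348 0.0978] [0.1186 0.0384 0.0994]
fencetop 238 [-0.0397 -0.047   0.0661] [-0.0351 -0.0399  0.0685] [-0.0184 -0.004   0.073 ] [-0.0111  0.038   0.0766] [-0.0102  0.0449  0.0788]
plate 107 [-0.117  -0.0331  0.0625] [-0.1148 -0.0295  0.064 ] [-0.1096 -0.0003  0.0711] [-0.1067  0.0278  0.0746] [-0.1061  0.0307  0.0766]
lever 76 [-0.0478  0.0011  0.0909] [-0.0462  0.0041  0.1057] [-0.037   0.0149  0.1375] [-0.0323  0.0239  0.1451] [-0.032   0.0252  0.1471]
tip 48 [-0.0478  0.0093  0.1321] [-0.0464  0.0104  0.1335] [-0.0396  0.0179  0.1426] [-0.0327  0.0244  0.1463] [-0.032   0.0252  0.1471]
railend 33 [-0.1477 -0.0134  0.0319] [-0.1471 -0.011   0.0345] [-0.1421 -0.      0.0379] [-0.1369  0.0101  0.0401] [-0.136   0.0105  0.0435]
0.08316133171319962 0.002505143405869603 0.03629550710320473
blk 69 [-0.0478  0.0056  0.1043] [-0.0462  0.0073  0.1121] [-0.0364  0.0157  0.1394] [-0.0323  0.024   0.1451] [-0.032   0.0252  0.1471]
```

Measured in the stand frame (origin at the base centre, x at yaw 100.0°):

| Item | Position |
|---|---|
| Pivot | x ≈ -40 mm |
| Push plate back | x ≈ -115 mm |
| Pot | x ≈ 83 mm (pad gap ≈ 48 mm, then about 10 mm to the stop) |
| Lever | about 0.2 rad |

First I'll turn the tool so its x lies along the rail, and raise it.

Emit:
{"api": "step_arm", "payload": {"deltas": [[[0, 0, -0.04], [0, 0, -0.09], -1], [[0, 0, -0.04], [0, 0, -0.09], -1], [[0, 0, -0.04], [0, 0, -0.09], -1], [[0, 0, -0.04], [0, 0, -0.09], -1]], "force": 60}}

```text
time_s: 0.6
tool_pos: [0.2388, 0.5749, 0.2621]
eef_rot: [0.637, 0.771, -0.004, 0.002]
contact_force: [-0.2, 0.0, 0.0]
finger_gap: 0.0121
```

```bash
cat >> h.py <<'E'
C=np.array([0.4789,-0.2169,0]);AX=np.array([-.17395,.98475,0]);AY=np.array([-.98475,-.17395,0])
def show(pivx=-.040):
    from station import sensors
    s=sensors.state();q=s["tool_pos"]-C;r=R.from_quat(s["eef_rot"])
    print("t",s["time_s"],"local rel pivot mm",(np.array([q@AX-pivx,q@AY,q[2]])*1000).round(1),"F local",np.array([s["contact_force"]@AX,s["contact_force"]@AY,s["contact_force"][2]]).round(1),"gap",round(s["finger_gap"],4))
    t=np.column_stack([AX,-AY,[0,0,-1]]);print("rotvec to go (tool, units)",((r.inv()*R.from_matrix(t)).as_rotvec()/(np.pi/2)).round(4))
    print("q",s["joint_pos"].round(2))
E
python3 -c "
from h import *;show()"
```

```text
t 0.6 local rel pivot mm [861.4  98.7 262.1] F local [0.1 0.2 0. ] gap 0.0121
rotvec to go (tool, units) [-0.0027  0.0051  0.009 ]
q [-1.17  0.38 -0.12  1.5   0.05  1.27  0.46]
```

Emit:
{"api": "step_arm", "payload": {"deltas": [[[-0.12, 0.012, 0], [0, 0, 0], -1], [[-0.12, 0.012, 0], [0, 0, 0], -1], [[-0.12, 0.012, 0], [0, 0, 0], -1], [[-0.12, 0.012, 0], [0, 0, 0], -1], [[-0.12, 0.012, 0], [0, 0, 0], -1], [[-0.12, 0.012, 0], [0, 0, 0], -1], [[-0.12, 0.012, 0], [0, 0, 0], -1], [[-0.12, 0.012, 0], [0, 0, 0], -1], [[-0.12, 0.012, 0], [0, 0, 0], -1], [[-0.12, 0.012, 0], [0, 0, 0], -1], [[-0.12, 0.012, 0], [0, 0, 0], -1], [[-0.12, 0.012, 0], [0, 0, 0], -1], [[-0.12, 0.012, 0], [0, 0, 0], -1], [[-0.12, 0.012, 0], [0, 0, 0], -1], [[-0.12, 0.012, 0], [0, 0, 0], -1], [[-0.12, 0.012, 0], [0, 0, 0], -1]]}}

```text
time_s: 2.6
tool_pos: [0.4637, -0.1858, 0.2651]
eef_rot: [0.634, 0.773, -0.004, 0.001]
contact_force: [0.3, 0.5, 0.3]
finger_gap: -0.0001
```

```bash
python3 -c "
from h import *;show()"
```

```text
t 2.6 local rel pivot mm [ 73.3   9.5 265.1] F local [ 0.4 -0.4  0.3] gap -0.0001
rotvec to go (tool, units) [-0.0036  0.0044  0.0146]
q [-0.26  0.14  0.61  1.83 -0.08  1.19  2.15]
```

Emit:
{"api": "step_arm", "payload": {"deltas": [[[-0.115, 0.006, 0], [-0.002, 0.002, 0.005], -1], [[-0.115, 0.006, 0.05], [-0.002, 0.002, 0.005], -1], [[-0.115, 0.006, 0.05], [0, 0, 0.005], -1], [[-0.115, 0.006, 0.05], [0, 0, 0], -1]]}}

```text
time_s: 3.1
tool_pos: [0.5097, -0.3703, 0.2044]
eef_rot: [0.642, 0.767, 0.001, 0.001]
contact_force: [1.4, 0.1, 1.0]
finger_gap: 0.0002
```

```bash
python3 -c "
from h import *;show()"
```

```text
t 3.1 local rel pivot mm [-116.4   -3.7  204.4] F local [-0.2 -1.4  1. ] gap 0.0002
rotvec to go (tool, units) [0.002  0.0006 0.001 ]
q [ 0.09  0.47  0.66  1.61 -0.31  1.16  2.57]
```

Emit:
{"api": "step_arm", "payload": {"deltas": [[[0, -0.003, 0.095], [0, 0, 0], -1], [[0, -0.003, 0.095], [0, 0, 0], -1], [[0, -0.003, 0.095], [0, 0, 0], -1], [[0, 0, 0.09], [0, 0, 0], -1], [[0, 0, 0], [0, 0, 0], -1]]}}

```text
time_s: 3.72
tool_pos: [0.503, -0.375, 0.0458]
eef_rot: [0.644, 0.765, -0.001, -0.001]
contact_force: [0.4, -0.7, 0.3]
finger_gap: 0.0003
```

```bash
cat > look.py <<'E'
import sys
from h import *
from station import optics
show()
k=sys.argv[1]
for n in sys.argv[2:]:
    p,d=optics.camera(n);pickle.dump((p,d,optics.camera_info(n)),open(f"{n}{k}.pkl","wb"))
    a,b,c,e=(245,415,150,260) if n=="top" else (195,355,205,384)
    cv2.imwrite(f"pics/{n}{k}.png",cv2.resize(p[c:e,a:b,::-1],None,fx=3.3,fy=3.3,interpolation=cv2.INTER_CUBIC))
E
python3 look.py 1 side
```

```text
t 3.725 local rel pivot mm [-119.9    3.7   45.8] F local [-0.8 -0.2  0.3] gap 0.0003
rotvec to go (tool, units) [-0.0024 -0.0002 -0.0027]
q [ 0.17  0.64  0.57  1.76 -0.43  0.87  2.67]
```

View pics/side1.png

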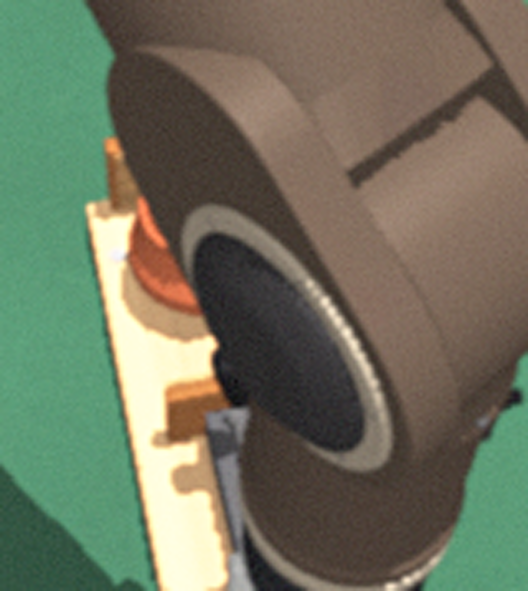

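The arm hides the fence from the side camera, but the lever tip and pot (about (160,260)) look undisturbed. I'll push along +x and watch the force.

Emit:
{"api": "step_arm", "payload": {"deltas": [[[0.04, 0.004, -0.008], [0, 0, 0], -1], [[0.04, 0.004, 0], [0, 0, 0], -1], [[0.03, 0, 0], [0, 0, 0], -1], [[0.03, 0, 0], [0, 0, 0], -1], [[0.03, 0, 0], [0, 0, 0], -1]]}}

```text
time_s: 4.4
tool_pos: [0.4981, -0.3047, 0.0561]
eef_rot: [0.644, 0.765, 0.0, 0.004]
contact_force: [-0.0, -0.0, -0.2]
finger_gap: -0.0003
```

```bash
python3 look.py 2 top
```

```text
t 4.4 local rel pivot mm [-49.8  -3.6  56.1] F local [ 0.   0.  -0.2] gap -0.0003
rotvec to go (tool, units) [ 0.0034  0.0034 -0.0021]
q [ 0.04  0.56  0.58  1.87 -0.41  0.82  2.58]
```

View pics/top2.png

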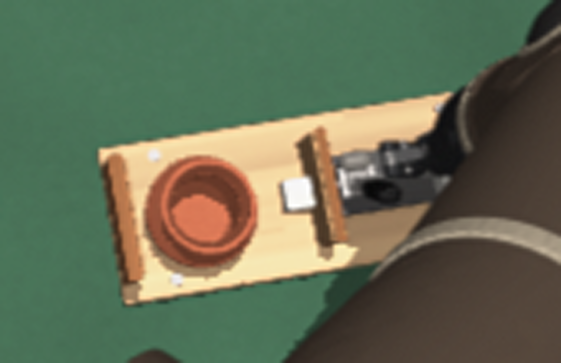

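Run:
```python
from h import *
p,d,i=pickle.load(open("top2.pkl","rb"))
w=cloud(p,d,i)
L=np.stack([(w-C)@AX+.04,(w-C)@AY,w[...,2]],-1)
for v in range(186,220,3): print(v,' '.join('%3d/%d'%(L[v,u,0]*1000,L[v,u,2]*1000) for u in range(332,392,4)))
cv2.imwrite("pics/top2b.png",cv2.resize(p[170:240,310:400,::-1],None,fx=8,fy=8,interpolation=cv2.INTER_CUBIC))
```

```text
186  31/20  19/18   8/17  -2/17 -12/21 -23/19 -34/20 -44/21 -56/18 -68/15 -78/17 -16/222 -15/247 -10/283 -11/300
189  32/20  21/19  24/72   0/19 -11/17 -22/18 -34/14 -44/16 -55/15 -65/20 -77/17 -14/223 -13/247  -9/281 -11/297
192  35/23  28/38  26/73   1/18  -9/17 -20/17 -31/18 -42/19 -52/19 -63/20 -11/201 -12/224 -13/245 -10/275 -11/294
195  34/15  29/35  28/73  17/72  -8/14 -18/19 -30/17   9/176   0/179  -4/190 -13/193 -12/218 -13/240 -15/258  95/566
198  37/18  28/27  28/68  19/74   8/71   0/75 -10/76  10/176   2/181  -5/184  -9/199 -15/209 -15/231 -16/253 102/583
201  39/19  29/24  28/62  20/72  10/71   0/73 -10/72 -27/50   3/178  -7/174 -27/143 -34/148 -17/221 108/582 108/596
204  45/38  35/41  28/55  23/76  11/71   4/80   2/108  -4/118 -37/46 -47/48 -57/50 -67/51 -71/70 114/597 113/607
207  47/40  35/35  28/50  24/73  12/70   4/75   7/122   5/145  -4/145 -45/47 -55/50 -66/49 119/596 119/609 118/618
210  47/35  38/39  28/44  25/73   9/51  -2/48 -11/51   5/142  -3/142 -43/49 -54/49 122/589 125/611 124/620 121/625
213  49/34  34/18  29/40  27/73  11/53   0/49  -9/52 -24/37 -40/20 -52/16 -63/17 130/609 130/622 128/628 125/633
216  47/19  35/15  29/33  29/75  19/75  -7/18 -18/16 -30/12 -38/22 -51/14 134/606 135/623 133/630 133/640 130/644
219  48/17  37/19  28/24  29/69  19/71  -5/20 -16/19 -26/21 -38/17 -49/16 143/630 141/637 139/643 136/647 133/650
```

View pics/top2b.png

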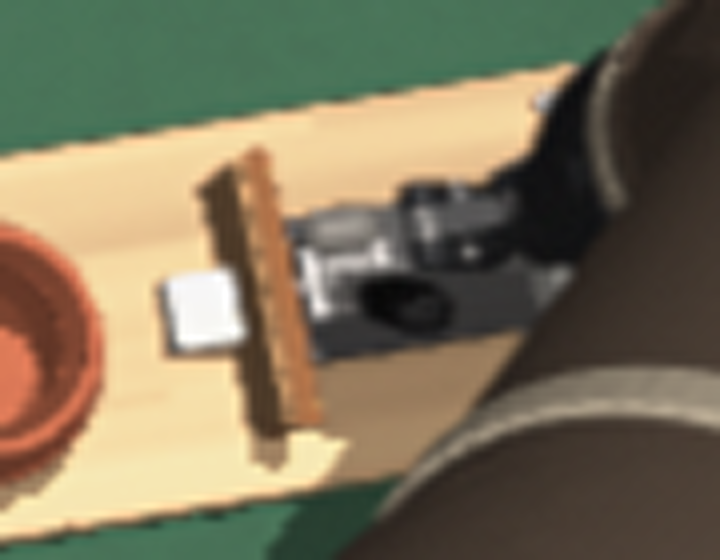

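```bash
python3 look.py 3 side top
```

```text
t 4.45 local rel pivot mm [-47.9  -3.8  55.8] F local [ 1.6  0.8 -1.1] gap -0.0001
rotvec to go (tool, units) [ 0.0032  0.0022 -0.0013]
q [ 0.04  0.56  0.58  1.88 -0.41  0.82  2.58]
```

View pics/side3.png

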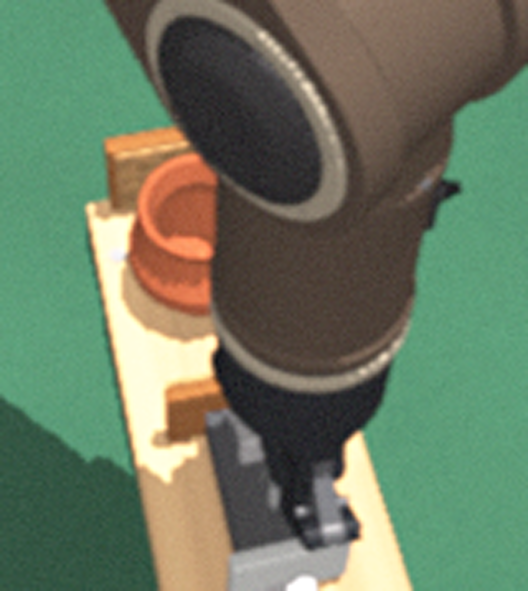

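Run:
```python
from h import *
from station import sensors
s=sensors.state();T=s["tool_pos"];r=R.from_quat(s["eef_rot"])
for n in("side","top"):
    p,d,i=pickle.load(open(n+"3.pkl","rb"));K=i["K"]
    im=p[:,:,::-1].copy()
    def pr(X):
        c=R.from_quat(i["rotation"]).inv().apply(X-i["origin"]);return (K@(c/c[2]))[:2]
    pts=[pr(T-r.apply([0,0,k])) for k in(0,.05,.1,.15,.2)]
    print(n,np.round(pts,1))
    a,b,c,e=(310,400,160,240) if n=="top" else (245,345,280,384)
    f=7 if n=='top' else 5.5
    im=cv2.resize(im[c:e,a:b],None,fx=f,fy=f,interpolation=cv2.INTER_CUBIC)
    for q in pts: cv2.circle(im,tuple(int(x) for x in ((q-[a,c])*f)),3,(0,255,0),-1)
    # local points of plate and pivot
    for X,col in (([-.075,-.032,.072],(255,0,255)),([-.075,.032,.072],(255,0,255)),([-.075,0,.026],(255,255,0)),([0,0,.062],(0,255,255))):
        q=pr(C+AX*(X[0]-.04)+AY*X[1]+np.array([0,0,X[2]]));cv2.circle(im,tuple(int(x) for x in ((q-[a,c])*f)),3,col,-1)
    cv2.imwrite(f"pics/{n}3p.png",im)
```

```text
side [[280.9 361.9]
 [282.4 349.6]
 [284.  335.9]
 [285.8 320.4]
 [287.8 302.9]]
top [[369.3 200.9]
 [375.4 198.3]
 [382.1 195.4]
 [389.6 192.2]
 [398.  188.6]]
```

View pics/side3p.png

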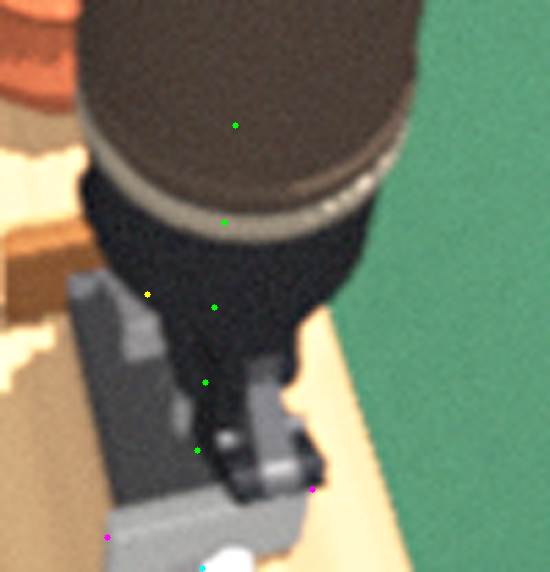

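View pics/top3p.png

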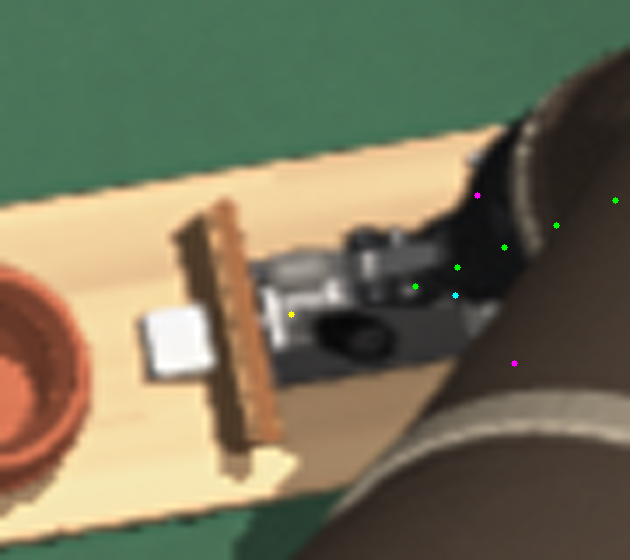

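Run:
```python
from h import *
for n,rg in(("top",(range(192,206,2),range(358,384,3))),("side",(range(318,384,4),range(262,308,4)))):
    p,d,i=pickle.load(open(n+"3.pkl","rb"));w=cloud(p,d,i)
    L=np.stack([(w-C)@AX+.04,(w-C)@AY,w[...,2]],-1)*1000
    print(n)
    for v in rg[0]: print(v,' '.join('%3d,%3d,%3d|'%tuple(L[v,u]) for u in rg[1]))
```

```text
top
192 -37,-36, 17|   5,-16,176| -53,-33, 18| -62,-32, 16|  -8,-11,198| -11, -9,207| -12, -6,224| -12, -3,241| -16, -1,248|
194 -35,-30, 19|   7,-11,179|   0,-10,177|  -8,-10,173|  -9, -7,192| -14, -5,196| -12, -2,220| -12,  0,239| -14,  3,252|
196 -25,-21, 48|   7, -7,179|   1, -5,181|  -3, -4,185|  -9, -3,188| -14, -1,194| -12,  1,217| -14,  4,232| -12,  7,253|
198 -23,-16, 50|   9, -2,181|   2, -1,180|  -2,  0,187| -10,  0,181| -10,  3,203| -13,  5,213| -14,  8,230| -14, 10,245|
200 -22,-11, 50|   9,  1,177|   2,  2,177|  -6,  3,172| -23,  2,142| -14,  7,189| -26,  6,174| -15, 12,223| -18, 14,233|
202 -15, -4, 71|  10,  6,178|   3,  7,179|  -5,  7,170| -18,  7,153| -43,  4,101| -34,  9,148| -31, 12,177| 109, 45,578|
204  -2,  4,110| -28,  0, 49| -36,  1, 48| -44,  3, 49| -53,  4, 46| -59,  5, 51| -67,  7, 52| -68,  9, 69| 114, 48,590|
side
318 -54, 34,238| -63, 31,255| -66, 27,259| -77, 25,278| -80, 20,281| -81, 16,282| -83, 11,285| -87,  7,289| -85,  1,283| -85, -3,282| -86, -8,281| -85,-14,277|
322 -54, 34,228| -64, 31,244| -69, 27,254| -73, 23,259| -74, 18,259| -83, 16,275| -8
[... 1787 characters left out ...]
| -105,  0,178| -106, -6,179| -107,-12,177| -53,-51, 19|
370 -43, 27, 21| -54, 23, 47| -57, 17, 52| -65, 13, 70| -67,  7, 71| -68,  0, 70| -103,  9,165| -108,  5,176| -109,  0,176| -74,-25, 70| -58,-42, 20| -59,-50, 16|
374 -49, 29, 18| -302,102,740| -72, 22, 74| -72, 15, 72| -74,  8, 73| -74,  1, 68| -74, -5, 64| -74,-12, 61| -74,-19, 55| -74,-27, 50| -64,-40, 18| -66,-47, 19|
378 -55, 30, 17| -74, 29, 68| -74, 22, 64| -74, 15, 60| -74,  8, 54| -75,  1, 52| -75, -6, 47| -73,-14, 38| -74,-21, 36| -74,-29, 31| -71,-38, 17| -72,-45, 16|
382 -62, 32, 16| -75, 28, 51| -74, 21, 45| -74, 14, 41| -75,  7, 37| -76,  0, 38| -78, -5, 39| -73,-15, 18| -75,-22, 19| -76,-29, 18| -77,-36, 18| -80,-42, 20|
```

The fingers ended up between the plate and the pivot. The plate back is still at x = -74 mm and the fence hasn't moved, so they somehow cleared the plate. I'll lift, go back behind it and push again in smaller steps.

Emit:
{"api": "step_arm", "payload": {"deltas": [[[0, 0, -0.06], [0.003, 0.002, 0], -1], [[0, -0.004, -0.06], [0, 0, 0], -1], [[-0.06, -0.004, 0], [0, 0, 0], -1], [[-0.06, 0, 0], [0, 0, 0], -1], [[0, 0, 0], [0, 0, 0], -1]]}}

```text
time_s: 5.18
tool_pos: [0.5026, -0.3568, 0.1055]
eef_rot: [0.645, 0.765, -0.002, 0.001]
contact_force: [-0.1, -0.9, 0.0]
finger_gap: 0.0
```

```bash
python3 -c "
from h import *;show()"
```

```text
t 5.175 local rel pivot mm [-101.9    1.   105.5] F local [-0.9  0.2  0. ] gap 0.0
rotvec to go (tool, units) [-0.0006  0.0027 -0.0031]
q [ 0.1   0.55  0.62  1.75 -0.37  0.96  2.61]
```

Emit:
{"api": "step_arm", "payload": {"deltas": [[[0, 0, 0.07], [0, 0, 0], -1], [[0, 0, 0.06], [0, 0, 0], -1], [[0, 0, 0], [0, 0, 0], -1]]}}

```text
time_s: 5.55
tool_pos: [0.5022, -0.3561, 0.052]
eef_rot: [0.645, 0.764, -0.002, 0.001]
contact_force: [-0.2, 0.1, -0.5]
finger_gap: -0.0
```

```bash
python3 look.py 4 side top
python3 - <<'E'
from h import *
p,d,i=pickle.load(open("side4.pkl","rb"))
cv2.imwrite("pics/side4b.png",cv2.resize(p[280:384,245:345,::-1],None,fx=5.5,fy=5.5,interpolation=cv2.INTER_CUBIC))
E
```

```text
t 5.55 local rel pivot mm [-101.1    1.3   52. ] F local [ 0.1  0.2 -0.5] gap -0.0
rotvec to go (tool, units) [-0.0009  0.0022 -0.0036]
q [ 0.13  0.61  0.58  1.79 -0.42  0.86  2.64]
```

View pics/side4b.png

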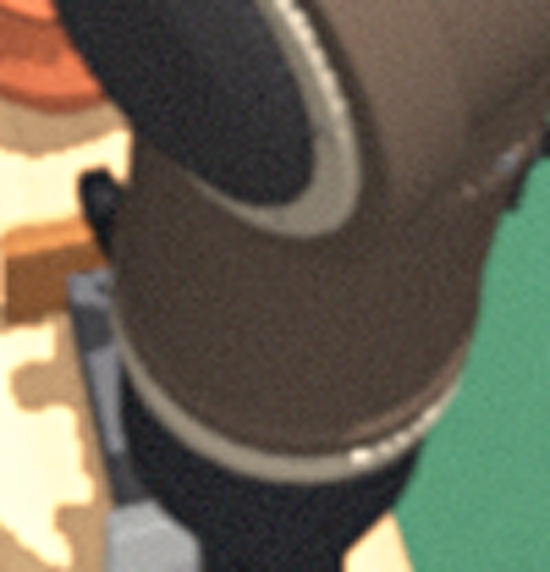

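View pics/top4.png

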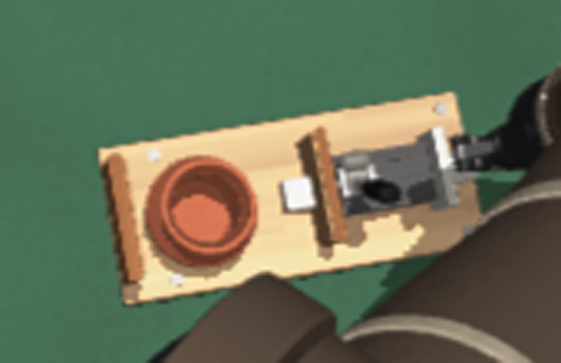

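The top view shows the gripper behind the white plate, which is at (442,165). Now a slow push.

Emit:
{"api": "step_arm", "payload": {"deltas": [[[0.02, 0, 0], [0, 0, 0], -1], [[0.02, 0, 0], [0, 0, 0], -1], [[0.02, 0, 0], [0, 0, 0], -1]]}}

```text
time_s: 6.02
tool_pos: [0.5002, -0.3326, 0.0562]
eef_rot: [0.645, 0.764, -0.001, 0.004]
contact_force: [-0.6, 0.8, -0.3]
finger_gap: 0.0
```

```bash
python3 look.py 5 top
```

```text
t 6.025 local rel pivot mm [-77.7  -0.8  56.2] F local [ 0.9  0.4 -0.3] gap 0.0
rotvec to go (tool, units) [ 0.0026  0.0047 -0.0037]
q [ 0.08  0.58  0.59  1.83 -0.42  0.84  2.61]
```

View pics/top5.png

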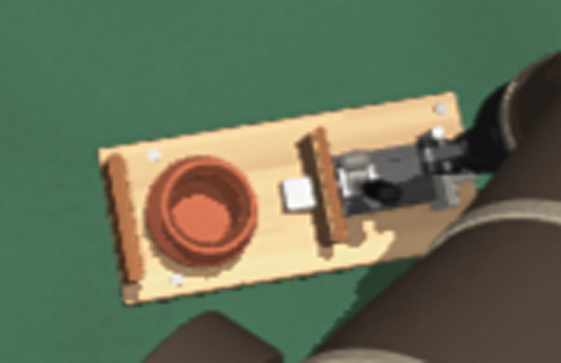

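Emit:
{"api": "step_arm", "payload": {"deltas": [[[0.015, 0, 0.015], [0.003, 0.003, 0], -1], [[0.01, 0, 0.01], [0, 0, 0], -1]]}}

```text
time_s: 6.32
tool_pos: [0.4989, -0.3206, 0.0459]
eef_rot: [0.644, 0.765, -0.001, 0.001]
contact_force: [0.1, -0.1, -1.0]
finger_gap: 0.0001
```

```bash
python3 look.py 6 side top;  python3 - <<'E'
from h import *
p,d,i=pickle.load(open("side6.pkl","rb"))
cv2.imwrite("pics/side6b.png",cv2.resize(p[280:384,245:345,::-1],None,fx=5.5,fy=5.5,interpolation=cv2.INTER_CUBIC))
E
```

```text
t 6.325 local rel pivot mm [-65.6  -1.7  45.9] F local [-0.1 -0.1 -1. ] gap 0.0001
rotvec to go (tool, units) [-0.0001  0.001  -0.0028]
q [ 0.07  0.59  0.58  1.85 -0.42  0.83  2.61]
```

View pics/side6b.png

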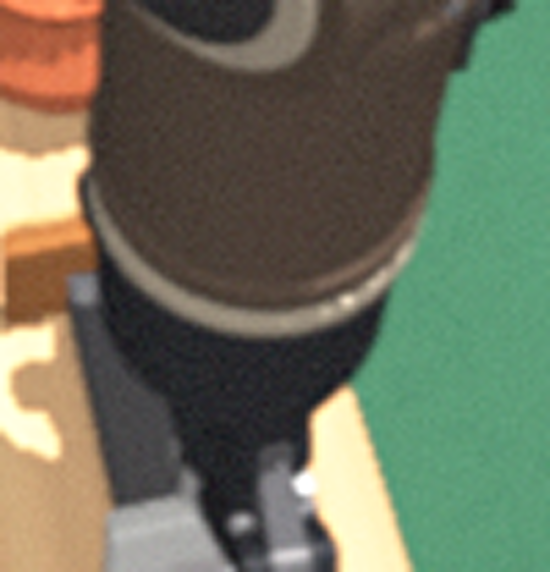

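View pics/top6.png

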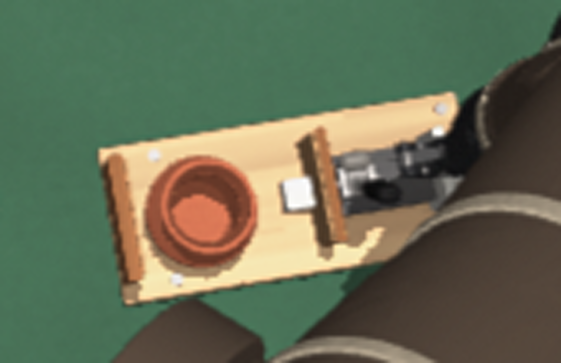

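Run:
```python
from h import *
p,d,i=pickle.load(open("side0.pkl","rb"));K=i["K"]
T=np.array([.2396,.5766,.2001])
for k in (0,.013,.05):
    c=R.from_quat(i["rotation"]).inv().apply(T+[0,0,k]-i["origin"]);print((K@(c/c[2]))[:2])
w=cloud(p,d,i)
X=w[0:60,130:200].reshape(-1,3);dd=d[0:60,130:200].ravel()
m=(dd>0)&(np.hypot(X[:,0]-.24,X[:,1]-.577)<.09)&(X[:,2]>.12)
for z in np.arange(.12,.36,.02):
    s=m&(abs(X[:,2]-z)<.01);print(z.round(2),s.sum(),X[s].mean(0).round(3) if s.any() else'')
cv2.imwrite("pics/s0c.png",cv2.resize(p[0:90,120:230,::-1],None,fx=6,fy=6,interpolation=cv2.INTER_CUBIC))
```

```text
[171.65837139  51.38040615]
[171.02901028  47.20512838]
[169.18231364  34.95386074]
0.12 0 
0.14 7 [0.26  0.645 0.143]
0.16 106 [0.285 0.623 0.164]
0.18 88 [0.282 0.632 0.171]
0.2 0 
0.22 0 
0.24 23 [0.24  0.58  0.246]
0.26 107 [0.238 0.57  0.26 ]
0.28 102 [0.24  0.573 0.28 ]
0.3 192 [0.236 0.555 0.301]
0.32 238 [0.238 0.557 0.32 ]
0.34 247 [0.232 0.543 0.34 ]
```

View pics/s0c.png

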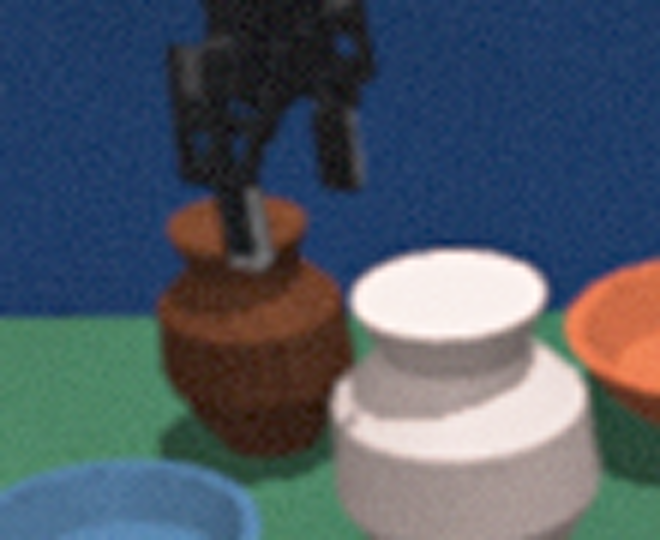

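The fingertips in the pictures sit about 28 mm higher than the reported TCP. In the first image the open tips were at z ≈ 0.243, where I expected 0.213. That explains how the fingers passed over the plate. I'll back off and measure the shut tips in the clear.

Emit:
{"api": "step_arm", "payload": {"deltas": [[[0, 0, -0.06], [0, 0, 0], -1], [[-0.04, -0.004, -0.05], [0, 0, 0], -1], [[-0.06, 0, 0], [0, 0, 0], -1], [[-0.02, 0, 0], [0, 0, 0], -1], [[0, 0, 0], [0, 0, 0], -1]]}}

```text
time_s: 7.05
tool_pos: [0.5045, -0.3693, 0.09]
eef_rot: [0.645, 0.765, -0.001, -0.001]
contact_force: [0.4, 0.1, 0.1]
finger_gap: -0.0
```

```bash
python3 look.py 7 top;  python3 - <<'E'
from h import *
from station import sensors
T=sensors.state()["tool_pos"]
p,d,i=pickle.load(open("top7.pkl","rb"));w=cloud(p,d,i)
cv2.imwrite("pics/top7b.png",cv2.resize(p[170:240,330:430,::-1],None,fx=7,fy=7,interpolation=cv2.INTER_CUBIC))
X=w[d>0];L=np.stack([(X-T)@AX,(X-T)@AY,X[:,2]-T[2]],-1)*1000
m=(np.hypot(L[:,0],L[:,1])<40)&(L[:,2]>-40)&(L[:,2]<110)
for z in range(-40,110,8):
    s=m&(abs(L[:,2]-z)<4);print(z,s.sum(),L[s].min(0).round(),L[s].max(0).round()) if s.any() else 0
E
```

```text
t 7.05 local rel pivot mm [-114.5    1.3   90. ] F local [-0.  -0.4  0.1] gap -0.0
rotvec to go (tool, units) [-0.0019  0.0004 -0.0031]
q [ 0.13  0.58  0.61  1.74 -0.39  0.95  2.64]
-24 1 [ 38.   1. -20.] [ 38.   1. -20.]
-16 2 [ 39.  -1. -18.] [ 40.   4. -17.]
40 2 [ 2. 10. 36.] [ 6. 10. 40.]
48 1 [ 4.  9. 49.] [ 4.  9. 49.]
56 3 [ 2.  8. 54.] [ 5. 10. 57.]
72 3 [ 5.  6. 71.] [13. 12. 74.]
80 6 [ 9.  6. 77.] [23. 12. 82.]
88 18 [ 12. -12.  84.] [31. 11. 92.]
96 9 [ 13. -11.  92.] [ 36.  15. 100.]
104 9 [  8. -17. 101.] [ 35.  16. 107.]
```

View pics/top7b.png

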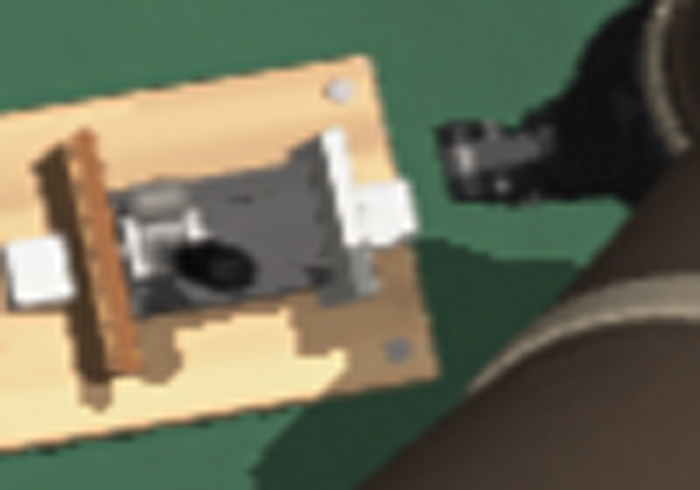

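The pivot, lever and pot are unchanged, and the shut fingertip is at least 28 mm above the reported TCP. I'll descend to a reported z ≈ 20 mm, so the tips are really near 50 mm, then push.

Emit:
{"api": "step_arm", "payload": {"deltas": [[[0, 0, 0.07], [0, 0, 0], -1], [[0, 0, 0.07], [0, 0, 0], -1], [[0.01, 0, 0.03], [0, 0, 0], -1], [[0, 0, 0], [0, 0, 0], -1]]}}

```text
time_s: 7.6
tool_pos: [0.5039, -0.3611, 0.0198]
eef_rot: [0.643, 0.765, -0.0, -0.002]
contact_force: [-0.6, -0.3, -0.3]
finger_gap: 0.0004
```

```bash
python3 look.py 8 top
```

```text
t 7.6 local rel pivot mm [-106.4    0.5   19.8] F local [-0.2  0.7 -0.3] gap 0.0004
rotvec to go (tool, units) [-0.002  -0.0014 -0.0014]
q [ 0.16  0.66  0.55  1.79 -0.46  0.82  2.68]
```

Emit:
{"api": "step_arm", "payload": {"deltas": [[[0.02, 0, 0], [0, 0, 0], -1], [[0.02, 0, 0], [0, 0, 0], -1], [[0.02, 0, 0], [0, 0, 0], -1]]}}

```text
time_s: 8.02
tool_pos: [0.501, -0.3382, 0.0228]
eef_rot: [0.644, 0.765, -0.0, 0.001]
contact_force: [0.1, -2.5, -1.1]
finger_gap: 0.0001
```

```bash
python3 look.py 9 top
```

```text
t 8.025 local rel pivot mm [-83.3  -0.7  22.8] F local [-2.5  0.4 -1.1] gap 0.0001
rotvec to go (tool, units) [ 0.0003  0.0011 -0.0018]
q [ 0.12  0.64  0.56  1.83 -0.45  0.8   2.65]
```

View pics/top9.png

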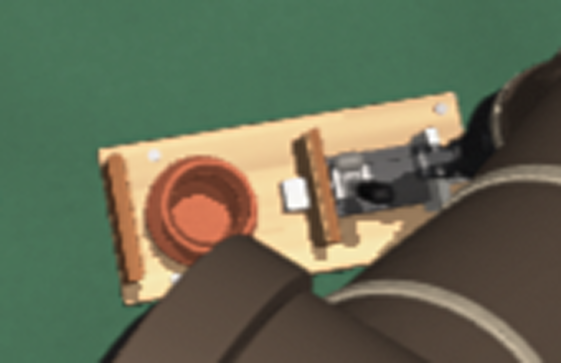

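The force reads -2.5 N along the rail and the fence is moving. I'll carry on.

Emit:
{"api": "step_arm", "payload": {"deltas": [[[0.025, 0, 0.003], [0, 0, 0], -1], [[0.025, 0, 0.003], [0, 0, 0], -1], [[0.025, 0, 0.003], [0, 0, 0], -1]]}}

```text
time_s: 8.45
tool_pos: [0.4963, -0.3072, 0.0201]
eef_rot: [0.644, 0.765, -0.0, 0.002]
contact_force: [-0.2, -2.8, 1.5]
finger_gap: -0.0
```

```bash
cat > fence.py <<'E'
import sys
from h import *
p,d,i=pickle.load(open(sys.argv[1],"rb"));w=cloud(p,d,i)
L=np.stack([(w-C)@AX,(w-C)@AY,w[...,2]],-1)
k=(d>0)&(abs(L[...,1])<.05)&(L[...,0]>-.15)&(L[...,0]<.16)
hsv=cv2.cvtColor(p,cv2.COLOR_RGB2HSV)
f=k&(L[...,2]>.066)&(L[...,2]<.08)&(hsv[...,1]>90)&(hsv[...,0]<20)&(abs(L[...,1])>.018)&(L[...,0]<.05)
X=L[f];print("fence top",len(X),np.percentile(X[:,0],[2,10,50,90,98]).round(4))
r=k&(L[...,2]>.085)&(L[...,2]<.101)&(hsv[...,1]>90)&(hsv[...,0]<20)&(L[...,0]>.02)&(L[...,0]<.132)
X=L[r];(cx,cy),rr=cv2.minEnclosingCircle(X[:,:2].astype(np.float32));print("rim",len(X),round(cx,4),round(cy,4),round(rr,4),X[:,0].min(),X[:,0].max(),X[:,2].max())
b=k&(hsv[...,2]<60)&(L[...,2]>.09)&(L[...,2]<.15)
X=L[b];print("black",len(X),X.mean(0).round(3),X.max(0).round(3)) if len(X) else 0
E
for a in 0 7 9; do python3 fence.py top$a.pkl;done;python3 look.py 10 top;python3 fence.py top10.pkl
```

```text
fence top 106 [-0.0229 -0.0215 -0.0161 -0.0112 -0.0106]
rim 263 0.0831 0.0025 0.0363 0.04744728734003503 0.1186266796364676 0.10083059900786473
black 68 [-0.038  0.016  0.134] [-0.032  0.025  0.147]
fence top 109 [-0.0223 -0.0215 -0.0161 -0.0113 -0.0107]
rim 262 0.083 0.0024 0.0364 0.047348100190940996 0.11880377185205805 0.10005189971582129
black 69 [-0.041  0.015  0.134] [-0.032  0.025  0.147]
fence top 111 [-0.0174 -0.0162 -0.0108 -0.0062 -0.0056]
rim 232 0.083 0.0026 0.0365 0.047040922723255545 0.11889746603401555 0.09956091457212968
black 127 [-0.059  0.011  0.132] [-0.026  0.025  0.148]
t 8.45 local rel pivot mm [-51.9  -1.5  20.1] F local [-2.7  0.7  1.5] gap -0.0
rotvec to go (tool, units) [ 0.0016  0.0021 -0.002 ]
q [ 0.07  0.61  0.56  1.89 -0.45  0.76  2.62]
fence top 110 [0.0138 0.0149 0.0203 0.0252 0.0258]
rim 266 0.0828 0.0027 0.0365 0.04714058585670055 0.11880471624150167 0.09995785225517495
black 116 [-0.025  0.01   0.132] [0.005 0.025 0.149]
```

View pics/top10.png

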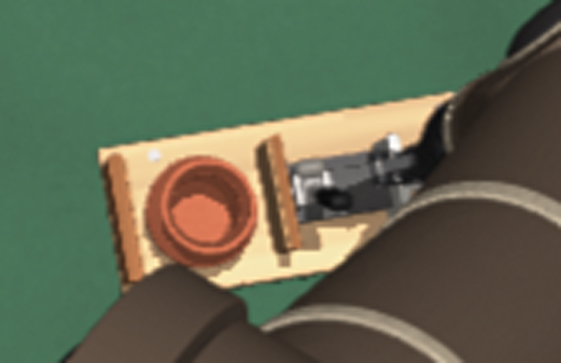

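Emit:
{"api": "step_arm", "payload": {"deltas": [[[0.015, 0, 0], [0, 0, 0], -1], [[0.015, 0, 0], [0, 0, 0], -1], [[0.012, 0, 0], [0, 0, 0], -1]]}}

```text
time_s: 8.88
tool_pos: [0.4931, -0.2885, 0.0196]
eef_rot: [0.644, 0.765, -0.0, 0.002]
contact_force: [1.6, -4.5, -0.4]
finger_gap: -0.0001
```

```bash
python3 look.py 11 top;python3 fence.py top11.pkl
```

```text
t 8.875 local rel pivot mm [-33.   -1.5  19.6] F local [-4.7 -0.8 -0.4] gap -0.0001
rotvec to go (tool, units) [ 0.0012  0.0019 -0.0015]
q [ 0.03  0.6   0.56  1.92 -0.45  0.75  2.6 ]
fence top 109 [0.0327 0.0338 0.0391 0.0441 0.0446]
rim 257 0.0884 0.0036 0.0369 0.053638285819009146 0.12433624403308624 0.10037949376877264
black 115 [-0.005  0.01   0.132] [0.024 0.024 0.146]
```

The fence moved 55 mm. The pad is against the pot, which has shifted about 6 mm, and the push force is 4.7 N. The lever is still open. Now I'll back off, rise, and go round to the robot's side of the lever.

Emit:
{"api": "step_arm", "payload": {"deltas": [[[-0.04, 0, 0], [0, 0, 0], -1], [[-0.04, 0, 0], [0, 0, 0], -1], [[0, 0, -0.1], [0, 0, 0], -1], [[0, 0, -0.1], [0, 0, 0], -1], [[0, 0, -0.1], [0, 0, 0], -1], [[0, -0.05, -0.1], [0, 0, 0], -1], [[0.1, -0.1, 0], [0, 0, 0], -1], [[0.1, -0.05, 0], [0, 0, 0], -1], [[0.05, 0, 0], [0, 0, 0], -1]]}}

```text
time_s: 10.05
tool_pos: [0.3988, -0.2424, 0.184]
eef_rot: [0.647, 0.763, -0.001, -0.001]
contact_force: [0.8, 0.3, 0.9]
finger_gap: -0.0006
```

```bash
sed -i 's/show(pivx=-.040)/show(pivx=.0152)/' h.py; python3 look.py 12 top side; python3 fence.py top12.pkl
```

```text
t 10.05 local rel pivot mm [-26.4  83.4 184. ] F local [ 0.2 -0.8  0.9] gap -0.0006
rotvec to go (tool, units) [-0.0023 -0.0003 -0.007 ]
q [-0.19  0.18  0.73  2.02 -0.14  1.    2.34]
fence top 109 [0.0338 0.0346 0.0399 0.045  0.0454]
rim 266 0.0897 0.0035 0.0366 0.05339849459296944 0.12559454775119905 0.10050418505983039
black 61 [0.018 0.016 0.136] [0.025 0.025 0.147]
```

View pics/side12.png

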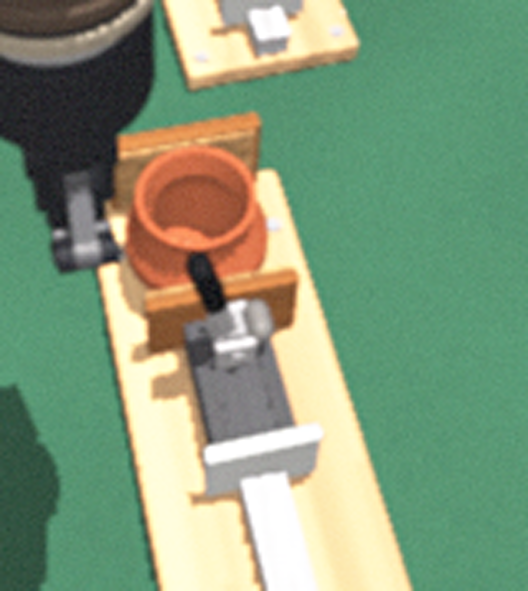

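View pics/top12.png

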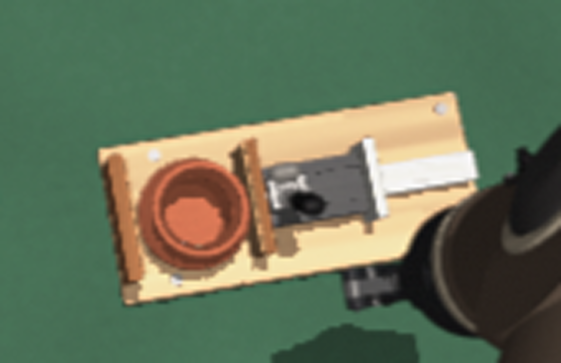

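The pad now touches the pot, the lever is open with its tip at about (200,265) in the side view, and the gripper is on the robot's side. I'll drop to lever height.

Emit:
{"api": "step_arm", "payload": {"deltas": [[[0.035, 0, 0.08], [0, 0, -0.007], -1], [[0.03, 0.02, 0.08], [0, 0, 0], -1], [[0, 0.03, 0.08], [0, 0, 0], -1], [[0, 0.03, 0], [0, 0, 0], -1]]}}

```text
time_s: 10.65
tool_pos: [0.43, -0.2155, 0.087]
eef_rot: [0.643, 0.766, -0.001, 0.001]
contact_force: [-0.7, -0.8, 0.6]
finger_gap: 0.0003
```

```bash
python3 look.py 13 side
```

```text
t 10.65 local rel pivot mm [-5.3 47.9 87. ] F local [-0.6  0.9  0.6] gap 0.0003
rotvec to go (tool, units) [-0.0005  0.0015 -0.0006]
q [-0.16  0.36  0.64  2.09 -0.3   0.78  2.41]
```

View pics/side13.png

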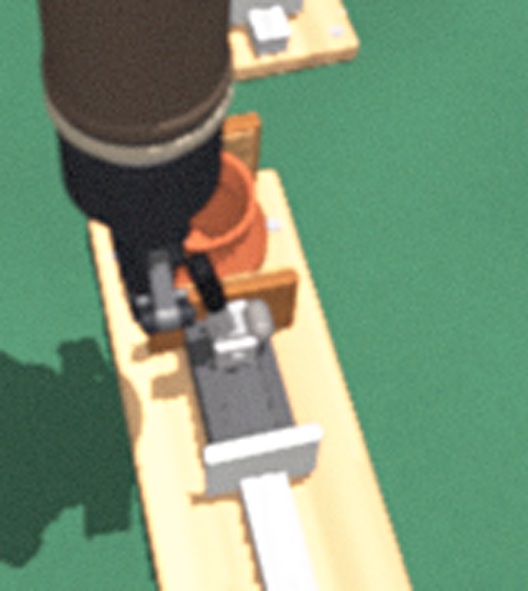

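Emit:
{"api": "step_arm", "payload": {"deltas": [[[0.006, 0.03, 0], [0, 0, 0], -1], [[0.006, 0.03, 0], [0, 0, 0], -1], [[0, 0.03, 0], [0, 0, 0], -1], [[0, 0.03, 0], [0, 0, 0], -1]]}}

```text
time_s: 11.2
tool_pos: [0.4808, -0.2044, 0.0912]
eef_rot: [0.644, 0.765, -0.001, 0.002]
contact_force: [-3.9, -1.7, -1.7]
finger_gap: -0.0001
```

```bash
python3 look.py 14 side top
```

```text
t 11.2 local rel pivot mm [-3.2 -4.  91.2] F local [-1.   4.1 -1.7] gap -0.0001
rotvec to go (tool, units) [ 0.0011  0.003  -0.0017]
q [-0.18  0.41  0.63  2.   -0.32  0.83  2.37]
```

View pics/side14.png

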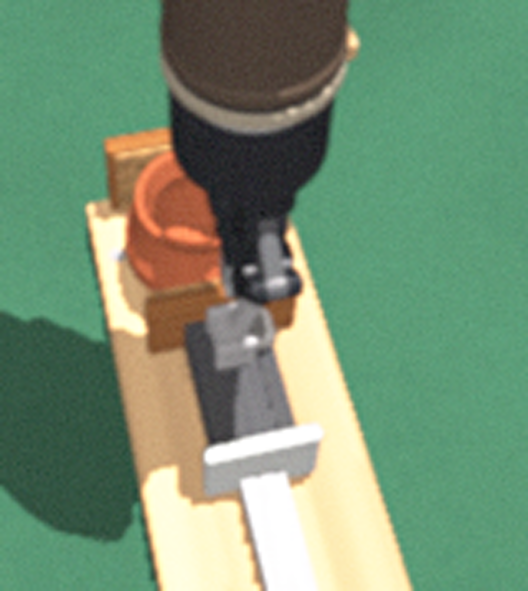

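View pics/top14.png

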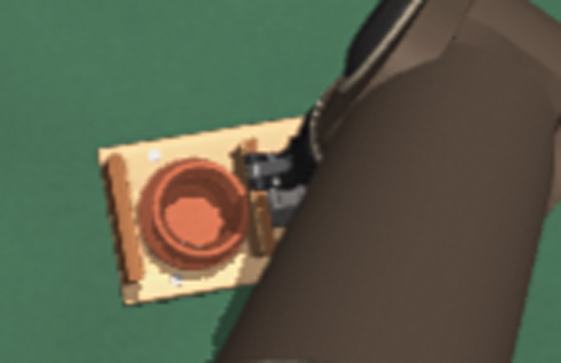

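The lever is being pushed over at 4 N. I'll follow its arc.

Emit:
{"api": "step_arm", "payload": {"deltas": [[[0.006, 0.033, 0.005], [0, 0, 0], -1], [[0, 0.033, 0.016], [0, 0, 0], -1], [[0, 0.022, 0.026], [0, 0, 0], -1], [[0, 0.022, 0.026], [0, 0, 0], -1]]}}

```text
time_s: 11.8
tool_pos: [0.5274, -0.1943, 0.0614]
eef_rot: [0.643, 0.766, 0.0, 0.004]
contact_force: [-4.1, -0.2, 3.3]
finger_gap: -0.0001
```

```bash
python3 look.py 15 side
```

```text
t 11.8 local rel pivot mm [ -1.3 -51.7  61.4] F local [0.5 4.1 3.3] gap -0.0001
rotvec to go (tool, units) [ 0.0033  0.0036 -0.0012]
q [-0.17  0.52  0.58  1.92 -0.38  0.81  2.36]
```

View pics/side15.png

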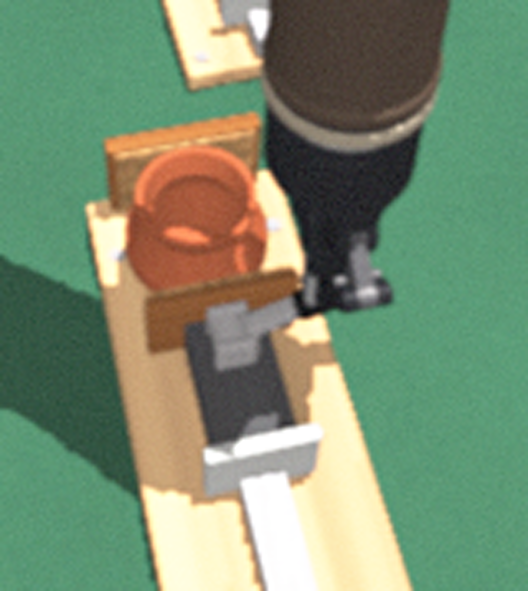

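The lever is well over, its arm running from (235,325) to (300,300). Now I'll press down.

Emit:
{"api": "step_arm", "payload": {"deltas": [[[0, 0.008, 0.02], [0.003, 0.003, 0], -1], [[0, 0.006, 0.02], [0, 0, 0], -1], [[0, 0.004, 0.015], [0, 0, 0], -1]]}}

```text
time_s: 12.22
tool_pos: [0.5349, -0.1929, 0.0375]
eef_rot: [0.643, 0.766, -0.001, -0.001]
contact_force: [-19.1, 3.2, 53.3]
finger_gap: -0.0001
```

```bash
python3 look.py 16 side
```

```text
t 12.225 local rel pivot mm [ -1.3 -59.3  37.5] F local [ 6.4 18.3 53.3] gap -0.0001
rotvec to go (tool, units) [-0.001  -0.0002 -0.001 ]
q [-0.15  0.56  0.56  1.91 -0.41  0.78  2.38]
```

View pics/side16.png

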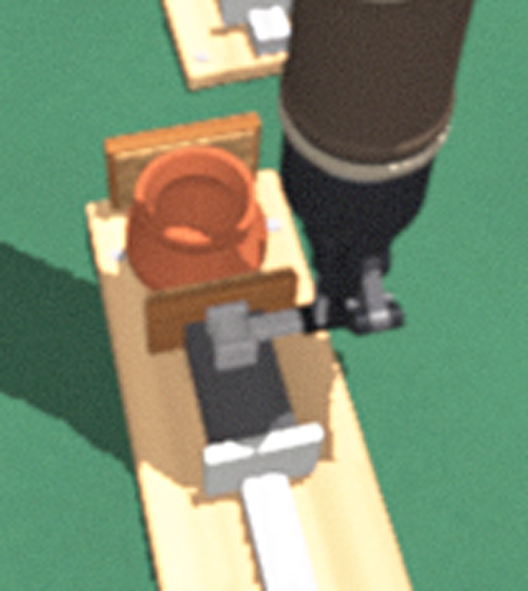

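53 N vertical, and the lever looks level. I'll lift off and inspect.

Emit:
{"api": "step_arm", "payload": {"deltas": [[[0, 0, 0.003], [0, 0, 0], -1], [[0, 0, -0.03], [0, 0, 0], -1], [[0, 0, -0.1], [0, 0, 0], -1], [[0, 0.05, -0.1], [0, 0, 0], -1], [[-0.05, 0.1, -0.1], [0, 0, 0], -1], [[-0.1, 0.1, -0.03], [0, 0, 0], -1], [[-0.1, 0.1, 0], [0, 0, 0], -1], [[-0.1, 0.1, 0], [0, 0, 0], -1], [[-0.05, 0.05, 0], [0, 0, 0], -1]]}}

```text
time_s: 13.4
tool_pos: [0.7698, -0.3165, 0.1894]
eef_rot: [0.641, 0.767, 0.004, 0.003]
contact_force: [-0.1, -0.5, 0.3]
finger_gap: -0.0001
```

```bash
python3 look.py 17 side top; python3 fence.py top17.pkl
python3 - <<'E'
from h import *
for n in("side17","top17"):
    p,d,i=pickle.load(open(n+".pkl","rb"));w=cloud(p,d,i)
    L=np.stack([(w-C)@AX-.0155,(w-C)@AY,w[...,2]],-1)*1000
    m=(d>0)&(abs(L[...,0])<10)&(L[...,1]<-10)&(L[...,1]>-100)&(L[...,2]>30)&(L[...,2]<140)
    X=L[m];
    for a in range(-100,-10,10):
        s=(X[:,1]>=a)&(X[:,1]<a+10);print(n,a,s.sum(),np.median(X[s],0).round(1) if s.any() else'')
E
```

```text
t 13.4 local rel pivot mm [-163.9 -269.2  189.4] F local [-0.5  0.2  0.3] gap -0.0001
rotvec to go (tool, units) [0.0066 0.0002 0.002 ]
q [ 0.08  0.85  0.59  0.99 -0.45  1.4   2.32]
side17 -100 0 
side17 -90 14 [ -1.2 -81.7  68.2]
side17 -80 50 [ -3.3 -75.3  69.3]
side17 -70 47 [ -3.9 -65.1  68.8]
side17 -60 52 [ -3.3 -55.1  68.9]
side17 -50 53 [ -3.4 -45.2  68.2]
side17 -40 39 [ -3.2 -34.6  67. ]
side17 -30 47 [ -3.9 -23.5  66.6]
side17 -20 50 [ -2.6 -15.3  66.7]
top17 -100 0 
top17 -90 0 
top17 -80 0 
top17 -70 0 
top17 -60 0 
top17 -50 0 
top17 -40 0 
top17 -30 0 
top17 -20 0 Traceback (most recent call last):
  File "fence.py", line 8, in <module>
    X=L[f];print("fence top",len(X),np.percentile(X[:,0],[2,10,50,90,98]).round(4))
                                    ~~~~~~~~~~~~~^^^^^^^^^^^^^^^^^^^^^^^^
    return _quantile_unchecked(
        a, q, axis, out, overwrite_input, method, keepdims, weights)
    return _ureduce(a,
                    func=_quantile_ureduce_func,
    ...<5 lines>...
                    overwrite_input=overwrite_input,
                    method=method)
    r = func(a, **kwargs)
    result = _quantile(arr,
                       quantiles=q,
    ...<2 lines>...
                       out=out,
                       weights=wgt)
    slices_having_nans = np.isnan(arr[-1, ...])
                                  ~~~^^^^^^^^^
IndexError: index -1 is out of bounds for axis 0 with size 0
```

View pics/side17.png

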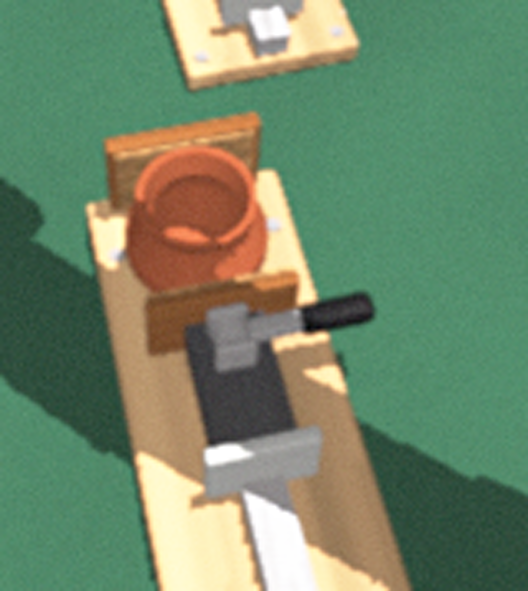

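View pics/top17.png

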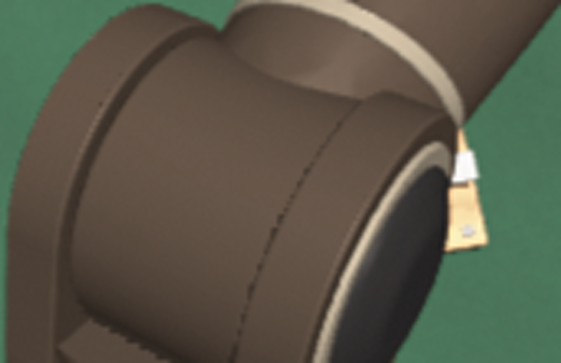

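The side view shows the lever lying level. Its grip runs from (305,318) to (372,305), with the top at 68 to 69 mm along its whole length. I'll check the pot, fence and spare lever from this view before handing in.

```bash
python3 fence.py side0.pkl; python3 fence.py side17.pkl
python3 - <<'E'
from h import *
from station import sensors
a=pickle.load(open("side0.pkl","rb"))[0].astype(int);b=pickle.load(open("side17.pkl","rb"))[0].astype(int)
# spare lever region, dark grip
for p in(a,b):
    m=(p[150:180,255:275].max(2)<60);v,u=np.nonzero(m);print("spare grip px",len(u),u.mean()+255,v.mean()+150)
s=sensors.state();print(s["contact_force"].round(1),s["joint_velocities"].round(3))
E
```

```text
fence top 233 [-0.0225 -0.022  -0.0183 -0.0115 -0.0093]
rim 425 0.0844 0.0041 0.0371 0.047798329030266935 0.12140031174973938 0.09909930454611715
black 117 [-0.046  0.016  0.132] [-0.037  0.024  0.147]
fence top 216 [0.0224 0.0332 0.0363 0.0436 0.0456]
rim 429 0.0911 0.0044 0.037 0.05424260251194195 0.1267073718294116 0.09916517887193366
spare grip px 48 263.0 162.29166666666666
spare grip px 46 263.0869565217391 162.47826086956522
[-1.  -0.3 -1.2] [-0.032 -0.053  0.004  0.091  0.013 -0.017  0.004]
```

Emit:
{"api": "step_arm", "payload": {"deltas": [[[0, 0, 0], [0, 0, 0], -1], [[0, 0, 0], [0, 0, 0], -1]]}}

```text
time_s: 13.75
tool_pos: [0.7689, -0.3163, 0.1876]
eef_rot: [0.642, 0.767, 0.004, 0.003]
contact_force: [-0.5, 1.2, -0.2]
finger_gap: 0.0
```

```bash
python3 -c "
from station import bot
print(bot.close_job())"
```

```text
the job is handed in; nothing more can be done
None
```

I slid the fence about 55 mm until its pad met the pot, flipped the lever over and pressed it down level with about 53 N, and handed the job in at 13.75 s.

**Last checks**
- **Pot:** upright (rim height unchanged) and about 7 mm from where it started.
- **Fence:** pot centre to pivot is about 75 mm, against the limit of 87 mm, so the pad is touching the pot.
- **Lever:** level to within about 1–2°, with its grip top at 68–69 mm along the whole length.
- **Spare stand:** its lever is in the same place in the images, to within 0.2 px.
- **Robot:** clear of everything, with contact force near zero.

**What disagreed:** the fingertips in the images sat about 28–30 mm higher than the reported TCP. Because of that, my first two pushes passed over the push plate without moving anything. I allowed for the offset and the third push worked. I did not find out why the two disagree.

**Not checked:** the arm blocked the top camera at the end, so these final checks come from the side camera only.

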